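Click the gauge carriage into its station and zero it

ROBOT

A 7-joint arm with a two-finger parallel gripper is mounted at the origin on the work surface. World frame = base frame: x ahead of the robot, y to its left, z up, the work surface at z = 0. Lengths are in m, angles in degrees, forces in N, time in s.
With the tool pointing down it reaches from about 0.425 to 1.025 m from the base axis. Payload 9.4 kg.
Tool frame: the origin (TCP) lies at the very end of the fingers, on their centre line; the grasp point (between the pads) lies 19 mm behind it (bot.tcp_to_grasp is the distance from the TCP to the grasp point, in m); z points along the fingers, y is the line along which they close (so a half turn about z gives the same grasp; the last joint's range is limited). The gripper opens to 85 mm and grips with 20 to 120 N. Pads are 22 mm wide; open, the fingers measure 114 mm over their backs; the gripper's body (76 mm by 85 mm) begins 54 mm behind the grasp point. The pads swing forward as they close: fully open they stand 13 mm farther back than shut.
Start: joints at [-74.181, 34.337, -0.143, 91.639, 0.103, 54.024, -4.572], TCP at [0.251, 0.68, 0.231] pointing down, gripper open.
Joint ranges: [-147.43, 147.43], [-19.82, 112.94], [-74.19, 73.91], [6.32, 146.72], [-59.91, 239.91], [6.04, 106.73], [-150.56, 150.56]. Speed limits (degrees/s): [127.2, 127.2, 172.46, 172.46, 180, 180, 180].

INTERFACE

Orientations are given as a 3x3 rotation matrix whose columns are the frame's x, y, z axes.
In Python, from workcell import bot, solver, optics, nets gives the robot as it stands. Calls block until the motion is done:
- bot.goto(position, orientation): joint-space move of the TCP to a pose.
- bot.move_l(position, orientation=None, max_speed=0.15, contact_N=None): straight line of the TCP; orientation=None keeps the orientation; max_speed is the mean speed in m/s. With contact_N (N) it stops when the force on the tool has changed by that much, and returns True; else False.
- bot.set_joints(angles): joint-space move.
- bot.gripper_open() and bot.clamp(): open the fingers fully, or close them until they stop; the grip force is fixed at half the most.
- bot.hold(seconds).
- solver.ik(position, orientation): joint angles nearest the present ones, or None.
- optics.capture(name): name is "side" or "top" or "wrist"; returns (picture, depth): 480x640x3 uint8, blue, green, red; 480x640 float32, m along the optical axis (not along the pixel's ray), 0 where there is no reading.
- optics.get_calibration(name): a dict with "vfov" (degrees; the focal length in pixels is half the picture's height over the tangent of half this angle, whatever the lens; pixels are square), "cx", "cy" (the principal point, pixels), "k1" (the pictures are not rectified: a ray, as slopes to the right and down, at radius r is drawn at 1 + k1 r^2 times it, then the intrinsics apply), "R" (3x3) and "t" (3): a world point X has camera coordinates R X + t. Camera axes: x right, y down, z forward; pixel columns grow to the right and rows downward; lengths in m; the calibration is good to about 2 mm. A picture is of the moment at which its call begins: read the wrist's pose just before it. get_calibration takes no time and is no camera call; for the wrist camera it gives the pose at the moment of the call.
A pose or a line that the arm cannot do raises bot.IKError and nothing moves.
- bot.hand_in(): hands the job in; it is judged then, once.
Trained networks look in the newest picture that a camera, given by its name, has taken for a name from the list of things; names that differ only in an ending like _2 or _b are one class to them, and where a whole thing is asked for, a point or a joint stands for the part that bears it (a point fixed in the world has none). Each returns a list of dicts, best first, with "score" (0 to 1); they miss things now and then, are a little off and sometimes report something else, mostly with a low value. They report only what shows in the picture. A call takes as long as a camera call. They do not tell look-alikes from the thing itself.
- nets.find_in(camera, label): "bbox" ([left, top, right, bottom] in pixels, round what is visible of it).
Readings, each from a call of its own:
- bot.current_time_s(): time.
- bot.current_joints(): joint angles.
- bot.current_joint_vel(): joint speeds.
- bot.current_tau(): joint torques, N m.
- bot.current_tcp_pos(): TCP position.
- bot.current_orientation(): TCP orientation.
- bot.current_ft_force(): force on the tool from outside, world axes, zero at the start.
- bot.current_wrist_torque(): the same for the moment, N m.
- bot.current_finger_gap(): opening from 0.0 (shut) to 1.0 (fully open).
- bot.current_finger_force(): force on a finger pad.
Only numpy, scipy, OpenCV 4.12 (cv2) and the standard library are available. Lean on these libraries where they do the work, as an engineer would, in place of code of your own. Each camera call takes 0.05 s, during which the arm holds its last target. There are 200 camera calls.

TASK

Using a fingertip, push the sensor carriage by its end along its rail to the station whose nest holds the upright steel master pin, going gently and stopping where the carriage drops into the detent with a click: do not run on past it. Then press the black zero button on top of the carriage fully down and let it spring back, leaving the carriage in the detent. Grip and lift nothing, do not drag the carriage by its button, and leave the master pin and the other things on the bench where they are.

Things in the scene. Friction and masses are not known exactly. Their poses are not given: they have to be found in the camera images.
- rail: Measuring rail fixed to the bench: dark steel base plate 90 x 460 mm, 18 mm thick, with two 12 mm steel rods (30 mm either side of the centre line, top at 38 mm) and a 44 mm high block at each end. Origin on the bench surface under its middle; y runs along the rail, x across it, z up. Its place varies by some cm, its yaw up to 0.3 rad either way.
- carriage_mid (a point): Middle of the aluminium sensor carriage, 60 mm above the bench. Block 90 mm across the rail (x) by 92 mm along it (y), 34 to 84 mm above the bench, axes as the rail's: its flat end faces, for pushing, are 46 mm off along y. Black sensor head on its +x side; a flat grey console covers its top, to 96 mm above the bench, with a display and, to -x, the zero button. It cannot leave the rods.
- carriage (a joint): Carriage position along the rail's y, m: 0 at mid-rail, range -0.165 to 0.165. It slides at about 3 N. A sprung plunger under it meets a ramp 26 mm before a detent: the push rises to 5 to 7 N, at the crest to 11 N, then dips to nothing as the carriage drops in by itself over the last 5 mm; leaving on either side takes 15 N or more. It stays when let go. Over 40 N from the fingers is rough.
- station_a: The station with the master pin: steel arm across the rail under the carriage, brass detent ramps (top 26 mm) between the rods, and a nest block 44 x 44 x 30 mm on the bench at the rail's +x side. Origin at bench height on the rail's centre line, at the detent: the carriage is clicked in when its middle is here. Axes as the rail's. 85 to 140 mm from mid-rail, on either side.
- station_b: The other station, alike but with an empty nest, at the other side of mid-rail. Not to be used. Origin and axes as station_a.
- zero_top (a point): Top centre of the zero button on the carriage: a black round button 24 mm in diameter in the grey console (top at 96 mm), 20 mm to the -x side of the carriage's middle, its top 102 mm above the bench. It is pressed straight down.
- zero (a joint): Travel of the zero button in m: 0 released, 0.005 fully down; a spring pushes it back, about 5 N when fully down. It counts as pressed above 0.0035.
- master_mid (a point): Middle of the master pin, a steel pin 20 mm in diameter and 82 mm long, standing loose and upright 14 mm deep in the nest of station_a, 115 mm to the +x side of the rail's centre line. Its top is 98 mm above the bench. Not to be touched.
- ring_gauge: Bystander: steel ring gauge lying flat on the left of the bench, 60 mm outside, 28 mm hole, 18 mm high. Origin under its centre.
- caliper: Bystander: caliper lying on the left of the bench, about 190 x 60 mm, 12 mm high. Origin under the middle of its beam.
- spool: Bystander: stepped steel shaft standing on the right of the bench, foot 44 mm in diameter, 85 mm high. Origin under its centre.
Not all that is in view belongs to the job. What is shaped like the station_a but purple is not meant.

How it is judged:
By the outcome, as a careful person would: the job done as asked, in the order asked, and still so for the second after the job is handed in, with the robot touching nothing.
It also fails if it takes over 58 s, if anything falls off the work surface, if the arm or the gripper's body presses on something with over 40 N, if the wrist force passes 120 N, or if a joint passes its speed limit or range.

## Working session

There is one attempt and no reset: what is moved stays moved. The work goes in short steps, each a Python script; the robot and the scene stay as the last script left them, time stands still between calls to the robot, and variables do not carry over. Pictures are saved under pics/ and viewed, at most 10 in all, crops included, and the job is handed in when it is done.

```bash
mkdir -p pics; ls
cat > h.py <<'E'
import numpy as np, cv2
from workcell import bot, solver, optics, nets
def K(c):
    f=240/np.tan(np.radians(c["vfov"])/2); return f
def pts(c,uv,d):
    uv=np.atleast_2d(uv).astype(float); f=K(c)
    p=(uv-[c["cx"],c["cy"]])/f; q=p.copy()
    for _ in range(20): q=p/(1+c["k1"]*(q**2).sum(1,keepdims=True))
    d=np.atleast_1d(d).reshape(-1,1)
    X=np.hstack([q*d,d*np.ones((len(q),1))])
    return (X-c["t"])@np.array(c["R"])
def proj(c,X):
    X=np.atleast_2d(X)@np.array(c["R"]).T+c["t"]; q=X[:,:2]/X[:,2:]
    return q*(1+c["k1"]*(q**2).sum(1,keepdims=True))*K(c)+[c["cx"],c["cy"]]
def cloud(name):
    c=optics.get_calibration(name); im,d=optics.capture(name)
    v,u=np.mgrid[:480,:640]; P=pts(c,np.c_[u.ravel(),v.ravel()],d.ravel()).reshape(480,640,3)
    P[d==0]=np.nan
    return c,im,d,P
E
python3 - <<'E'
from h import *
for n in("top","side"):
    c,im,d,P=cloud(n); cv2.imwrite(f"pics/{n}0.png",im); np.savez(f"{n}0.npz",P=P,im=im)
    print(n,{k:np.round(v,3).tolist() for k,v in c.items()})
    for l in("rail","carriage","station_a","zero","master_mid","zero_top"):
        for r in nets.find_in(n,l)[:4]:
            b=np.array(r["bbox"]); u,v=((b[:2]+b[2:])/2).astype(int); print(l,round(r["score"],2),b.round().tolist(),P[v,u].round(3))
print(bot.current_time_s())
E
```

```text
pics
top {'vfov': 54.802, 'cx': 314.81, 'cy': 240.253, 'k1': 0.011, 'R': [[-0.023, -1.0, 0.0], [-0.998, 0.022, -0.067], [0.067, -0.002, -0.998]], 't': [0.048, 0.546, 1.364]}
rail 0.61 [258.0, 224.0, 416.0, 283.0] [ 0.504 -0.026  0.099]
station_a 0.95 [378.0, 129.0, 396.0, 180.0] [ 0.803 -0.188  0.02 ]
station_a 0.91 [239.0, 152.0, 260.0, 206.0] [0.736 0.229 0.02 ]
station_a 0.79 [370.0, 214.0, 392.0, 269.0] [ 0.54  -0.158  0.026]
station_a 0.74 [315.0, 134.0, 333.0, 185.0] [0.79  0.003 0.026]
zero 0.5 [338.0, 257.0, 344.0, 266.0] [ 0.481 -0.033  0.105]
master_mid 0.51 [311.0, 198.0, 316.0, 211.0] [0.645 0.039 0.09 ]
side {'vfov': 49.806, 'cx': 316.789, 'cy': 241.79, 'k1': -0.091, 'R': [[0.738, -0.674, 0.009], [-0.373, -0.419, -0.828], [0.562, 0.608, -0.561]], 't': [-0.369, 0.289, 0.847]}
rail 0.93 [265.0, 223.0, 409.0, 374.0] [ 0.493 -0.067  0.02 ]
carriage 0.7 [303.0, 242.0, 375.0, 303.0] [ 0.488 -0.077  0.097]
carriage 0.21 [347.0, 290.0, 421.0, 329.0] [ 0.537 -0.159  0.024]
station_a 0.81 [351.0, 289.0, 420.0, 327.0] [ 0.541 -0.159  0.025]
station_a 0.72 [292.0, 188.0, 352.0, 214.0] [0.768 0.276 0.005]
station_a 0.71 [305.0, 241.0, 371.0, 301.0] [ 0.486 -0.073  0.097]
station_a 0.69 [441.0, 246.0, 495.0, 284.0] [ 0.79  -0.19   0.026]
master_mid 0.54 [350.0, 216.0, 356.0, 247.0] [0.634 0.029 0.079]
0.7
```

Run:
```python
import cv2
a=cv2.imread("pics/top0.png")[100:310,210:450]; cv2.imwrite("pics/topc.png",cv2.resize(a,None,fx=2.8,fy=2.8,interpolation=2))
b=cv2.imread("pics/side0.png")[150:390,230:530]; cv2.imwrite("pics/sidec.png",cv2.resize(b,None,fx=2.5,fy=2.5,interpolation=2))
```

```text
(no output)
```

View pics/topc.png

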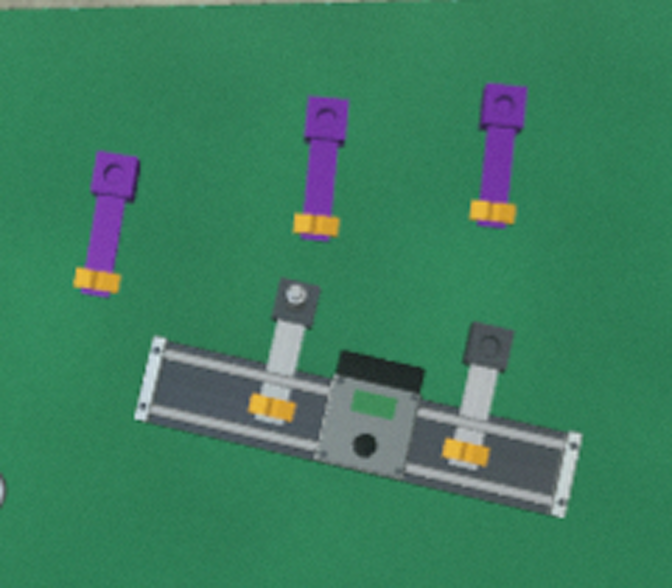

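View pics/sidec.png

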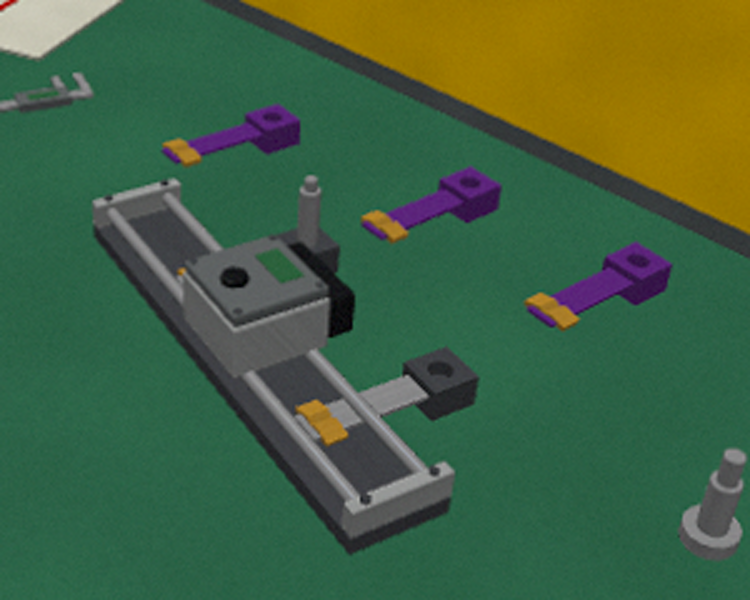

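The master pin stands in the left grey nest (top image px ~(316,205)), so station_a's ramps are at ~(307,245). Look-alikes: the grey station with an empty nest (~(377,262)) is station_b. The three purple ones, at ~(245,200), (323,180) and (386,175), don't count. The carriage is at ~(342,248), so the push goes towards +y.

```bash
cat >> h.py <<'E'
def fit(im,P,near=(0.5,-0.02),R=0.4):
    """rail yaw/centre from carriage top+rods; ramps by colour"""
    hsv=cv2.cvtColor(im,cv2.COLOR_BGR2HSV); z=P[...,2]; out={}
    ok=np.hypot(P[...,0]-near[0],P[...,1]-near[1])<R
    def rect(m):
        n,l,s,ce=cv2.connectedComponentsWithStats(m.astype(np.uint8))
        r=[]
        for i in range(1,n):
            if s[i,4]>15:
                q=P[l==i][:,:2]; (c,wh,a)=cv2.minAreaRect(q.astype(np.float32)*1000)
                r.append((s[i,4],np.round(np.array(c)/1000,4).tolist(),np.round(wh,1).tolist(),round(a,1),ce[i].round(1).tolist(),round(float(np.median(P[l==i][:,2])),4)))
        return r
    out["console"]=rect(ok&(z>.088)&(z<.110)&(hsv[...,2]>60))
    out["brass"]=rect(ok&(hsv[...,0]>12)&(hsv[...,0]<26)&(hsv[...,1]>140)&(z<.04))
    out["pin"]=rect(ok&(z>.075)&(z<.110)&(hsv[...,2]>110))
    out["endblk"]=rect(ok&(z>.039)&(z<.05)&(hsv[...,2]>110))
    return out
E
python3 - <<'E'
from h import *
for n in("top","side"):
    f=np.load(f"{n}0.npz")
    for k,v in fit(f["im"],f["P"]).items(): print(n,k,*v,sep="\n  ")
E
```

```text
top
  console
  (np.int32(25), [0.6426, 0.033], [18.0, 12.9], 25.0, [315.1, 204.7], 0.095)
  (np.int32(935), [0.5072, -0.0371], [88.8, 88.1], 75.8, [341.0, 251.6], 0.0973)
top
  brass
  (np.int32(93), [0.7376, -0.1802], [45.5, 19.3], 78.6, [385.4, 175.1], 0.0256)
  (np.int32(94), [0.7276, 0.0088], [45.6, 18.0], 82.4, [322.3, 179.8], 0.0251)
  (np.int32(94), [0.6722, 0.2447], [45.8, 19.2], 79.6, [244.1, 199.6], 0.025)
  (np.int32(93), [0.5332, 0.0604], [45.9, 17.6], 74.4, [306.5, 244.9], 0.0256)
  (np.int32(98), [0.4812, -0.144], [46.9, 18.6], 75.7, [376.0, 261.0], 0.0256)
top
  pin
  (np.int32(38), [0.6423, 0.0326], [17.2, 16.3], 43.8, [315.1, 205.1], 0.0892)
  (np.int32(907), [0.5065, -0.0368], [91.0, 87.1], 75.8, [340.6, 251.7], 0.0972)
top
  endblk
  (np.int32(147), [0.5627, 0.1827], [22.8, 89.4], 75.5, [263.4, 234.5], 0.0444)
  (np.int32(17), [0.5697, 0.0843], [24.2, 7.7], 79.4, [298.4, 232.6], 0.0401)
  (np.int32(17), [0.5563, 0.0344], [29.5, 7.6], 80.8, [315.1, 236.6], 0.0414)
  (np.int32(25), [0.518, -0.1121], [38.8, 8.6], 77.6, [365.0, 248.4], 0.0406)
  (np.int32(18), [0.5148
[... 989 characters left out ...]
int32(36), [0.5127, 0.1162], [63.1, 7.8], 74.4, [287.7, 249.4], 0.0399)
  (np.int32(19), [0.498, 0.0559], [28.2, 6.3], 76.1, [299.2, 262.7], 0.0402)
  (np.int32(20), [0.4598, -0.0895], [29.1, 7.5], 67.2, [332.2, 302.7], 0.0397)
  (np.int32(31), [0.5105, -0.1403], [35.5, 7.0], 76.9, [368.5, 304.7], 0.0397)
  (np.int32(29), [0.4527, -0.1231], [39.2, 6.9], 73.5, [342.1, 313.5], 0.04)
  (np.int32(23), [0.5005, -0.1799], [27.8, 7.6], 73.9, [379.6, 316.3], 0.0399)
  (np.int32(16), [0.4939, -0.2046], [22.1, 6.7], 78.3, [387.5, 325.2], 0.0395)
  (np.int32(24), [0.4351, -0.193], [34.7, 6.6], 68.3, [361.4, 336.5], 0.0397)
  (np.int32(217), [0.4541, -0.2452], [14.5, 90.5], 76.3, [389.3, 344.8], 0.0449)
```

```bash
cat >> h.py <<'E'
C=np.array([.509,-.029]); EY=np.array([.2460,.9693]); EX=np.array([.9693,-.2460])
def W(x,s,z): return np.r_[C+x*EX+s*EY,z]
def RY(sg): 
    xa=np.r_[EY*sg,0]; za=np.array([0,0,-1.]); return np.c_[xa,np.cross(za,xa),za]
def S(P): return float((np.asarray(P)[:2]-C)@EY), float((np.asarray(P)[:2]-C)@EX)
E
python3 - <<'E'
from h import *
q0=bot.current_joints(); best=None
for sg in(1,-1):
    q=solver.ik(W(0,-.1,.25),RY(sg)); print(sg,None if q is None else np.round(q,1))
    if q is not None:
        m=np.abs(np.array(q)-q0).max()
        if best is None or m<best[0]: best=(m,sg)
sg=best[1]; print("sg",sg)
bot.clamp()
bot.goto(W(0,-.1,.25),RY(sg))
c,im,d,P=cloud("wrist"); cv2.imwrite("pics/w1.png",im)
for k,v in fit(im,P).items(): print(k,*[r for r in v if r[0]>150],sep="\n  ")
print(bot.current_tcp_pos(),bot.current_time_s(),bot.current_ft_force())
E
```

```text
1 [-21.8  21.1  40.6 121.1 -19.6  44.3  17. ]
-1 [ -35.    29.5   64.5  121.6  -35.2   50.4 -143.8]
sg 1
console
  (np.int32(15110), [0.5073, -0.0376], [87.6, 88.1], 75.9, [319.7, 93.4], 0.095)
brass
  (np.int32(202), [0.7242, -0.012], [6.9, 21.1], 75.4, [559.5, 3.4], 0.0217)
  (np.int32(1039), [0.7371, -0.1803], [46.9, 22.1], 82.2, [585.4, 191.2], 0.0228)
  (np.int32(546), [0.4792, -0.1475], [38.5, 18.8], 76.2, [318.8, 226.5], 0.0231)
pin
  (np.int32(14683), [0.5068, -0.0387], [89.8, 87.7], 75.8, [320.1, 93.1], 0.095)
endblk
[ 0.48470727 -0.12530217  0.24989318] 4.4667 [ 0.63034331 -0.0878831  -0.071904  ]
```

View pics/w1.png

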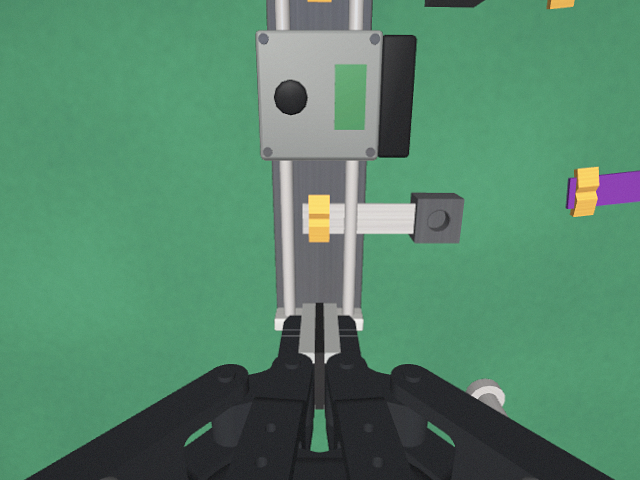

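The wrist view shows the fingers lined up with the rail, the carriage ahead at (320,95), and station_b's empty nest at (438,218). Next: go down, touch the end face and start pushing.

Run:
```python
from h import *
bot.move_l(W(0,-.1,.058),max_speed=.12)
f0=np.array(bot.current_ft_force())[:2]@EY
t=bot.move_l(W(0,-.03,.058),max_speed=.02,contact_N=1.5)
s0=S(bot.current_tcp_pos())[0]; print("contact",t,s0,np.array(bot.current_ft_force())[:2]@EY-f0,bot.current_time_s())
bot.move_l(W(0,s0+.04,.058),max_speed=.03)
s=S(bot.current_tcp_pos()); print(s,np.array(bot.current_ft_force()),bot.current_time_s())
c,im,d,P=cloud("wrist"); r=max(fit(im,P)["console"]); print("carriage s",S(r[1]),r)
for r in fit(im,P)["brass"]: print(r,S(r[1]))
cv2.imwrite("pics/w2.png",im); np.save("f0.npy",f0)
```

```text
contact True -0.06388791797648567 -1.4685810572435176 8.0833
(-0.02366391092135623, 0.00037858353924464464) [ 0.37662327 -0.4041508  -0.24555909] 9.5833
carriage s (0.019332779999999997, 0.0005616899999999724) (np.int32(92369), [0.5143, -0.0104], [113.2, 89.1], 75.8, [321.8, 182.1], 0.095)
(np.int32(1513), [0.5323, 0.0615], [11.8, 19.6], 74.8, [317.5, 15.3], 0.0228) (0.09345345, 0.00032168999999999254)
(np.int32(300), [0.482, -0.141], [29.7, 9.9], 75.3, [319.9, 432.4], 0.0238) (-0.1152036, 0.0013808999999999731)
```

Run:
```python
from h import *
f0=float(np.load("f0.npy"))
bot.move_l(W(0,.016,.058),max_speed=.03)
mx=0
for s in np.arange(.018,.0375,.001):
    bot.move_l(W(0,s,.058),max_speed=.015)
    f=-(np.array(bot.current_ft_force())[:2]@EY-f0); mx=max(mx,f)
    print(round(s,4),round(S(bot.current_tcp_pos())[0],4),round(f,2),round(bot.current_time_s(),2))
    if mx>3 and f<.5*mx and s>.027: break
c,im,d,P=cloud("wrist"); cv2.imwrite("pics/w3.png",im)
```

```text
0.018 0.0173 7.89 11.4
0.019 0.0181 7.43 11.65
0.02 0.0191 7.89 11.9
0.021 0.02 8.15 12.15
0.022 0.0211 8.08 12.4
0.023 0.022 7.46 12.65
0.024 0.023 7.91 12.9
0.025 0.024 7.85 13.15
0.026 0.0249 7.98 13.4
0.027 0.0259 8.35 13.65
0.028 0.0269 7.64 13.9
0.029 0.0281 7.55 14.15
0.03 0.0297 4.98 14.4
0.031 0.0319 1.3 14.65
```

The push force rose to about 8 N, then dropped to about 1 N at the expected place. I'll back off, rise and check from above.

Run:
```python
from h import *
f0=float(np.load("f0.npy"))
bot.hold(.2)
print(-(np.array(bot.current_ft_force())[:2]@EY-f0), S(bot.current_tcp_pos()))
bot.move_l(W(0,.0,.058),max_speed=.08)
bot.move_l(W(0,.0,.22),max_speed=.15)
c,im,d,P=cloud("wrist"); cv2.imwrite("pics/w4.png",im)
for k,v in fit(im,P,near=(.53,.06),R=.17).items(): print(k,*[(r,np.round(S(r[1]),4).tolist()) for r in v if r[0]>60],sep="\n  ")
c,im,d,P=cloud("top")
for k in("console",): print(k,*[(r,np.round(S(r[1]),4).tolist()) for r in fit(im,P,near=(.53,.06),R=.17)[k]],sep="\n  ")
print(bot.current_time_s())
```

```text
1.6881976347245526 (0.031382099278893606, -0.0002971972679409289)
console
  ((np.int32(19096), [0.5323, 0.0609], [87.9, 88.5], 75.9, [321.1, 86.8], 0.095), [0.0929, 0.0005])
  ((np.int32(367), [0.6432, 0.0326], [11.5, 11.2], 56.7, [498.2, 92.9], 0.0965), [0.0927, 0.1149])
brass
pin
  ((np.int32(18492), [0.5322, 0.0609], [87.9, 88.5], 75.8, [321.6, 86.2], 0.095), [0.0928, 0.0004])
  ((np.int32(730), [0.6424, 0.0325], [17.6, 19.5], 0.5, [492.4, 92.3], 0.0858), [0.0924, 0.1142])
  ((np.int32(61), [0.5006, 0.0214], [0.4, 42.3], 75.8, [290.0, 162.0], 0.0814), [0.0468, -0.0205])
endblk
console
  ((np.int32(23), [0.6431, 0.0326], [15.4, 11.6], 62.3, [315.0, 204.6], 0.0947), [0.0927, 0.1148])
  ((np.int32(835), [0.5324, 0.0637], [82.4, 88.1], 75.9, [304.4, 243.4], 0.0971), [0.0956, -0.0001])
16.775
```

View pics/w4.png

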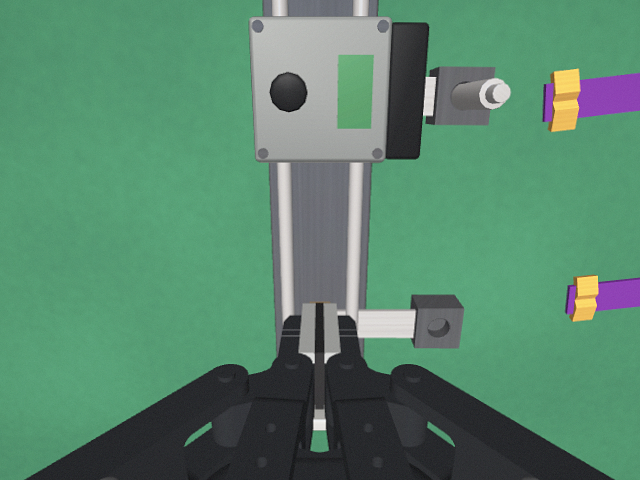

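The carriage sits at s = 0.0929 against the detent's 0.0927, with the pin upright at (494,92). It has clicked in. The button is at (289,92), so I'll press it now.

Run:
```python
from h import *
c=optics.get_calibration("wrist"); X0=np.array(bot.current_tcp_pos())
a=pts(c,[289,92],.1)[0]; b=pts(c,[289,92],.4)[0]; p=a+(b-a)*(.102-a[2])/(b[2]-a[2]); print("button",S(p))
s,x=.0928,-.020
bot.move_l(W(x,s,.22)); bot.move_l(W(x,s,.112),max_speed=.1)
print(bot.current_tcp_pos(),bot.current_ft_force())
t=bot.move_l(W(x,s,.0945),max_speed=.01,contact_N=10)
print(t,bot.current_tcp_pos(),bot.current_ft_force()); bot.hold(.3)
print(bot.current_tcp_pos(),bot.current_ft_force(),bot.current_time_s())
```

```text
button (0.09196941690114906, -0.018527333847962017)
[0.51275782 0.06585292 0.11245507] [ 0.44393155 -0.43580211  0.98818435]
True [0.51244829 0.06586694 0.09706777] [-1.01370793 -0.20007481  7.9897105 ]
[0.51243408 0.0658627  0.09706005] [-0.63309894 -0.3033555   7.87607496] 20.4583
```

The tip is at z = 0.0971 with about 8 N, more than the 5 N spring, so the button is fully down. Release and check.

Run:
```python
from h import *
bot.move_l(W(-.02,.0928,.13),max_speed=.04)
bot.move_l(W(-.02,.0928,.2)); bot.move_l(W(0,0,.22))
c,im,d,P=cloud("wrist"); cv2.imwrite("pics/w5.png",im)
for k,v in fit(im,P,near=(.53,.06),R=.17).items(): print(k,*[(r,np.round(S(r[1]),4).tolist()) for r in v if r[0]>60],sep="\n  ")
r=P[82:102,279:299,2]; print("button z",np.nanmedian(r),bot.current_time_s(),bot.current_ft_force())
```

```text
console
  ((np.int32(18922), [0.5322, 0.0603], [87.2, 88.4], 75.8, [321.0, 88.3], 0.095), [0.0923, 0.0005])
  ((np.int32(364), [0.643, 0.0326], [11.6, 11.2], 44.7, [497.8, 93.8], 0.0965), [0.0927, 0.1147])
brass
pin
  ((np.int32(18272), [0.5317, 0.0594], [89.5, 87.7], 75.9, [321.3, 87.6], 0.095), [0.0913, 0.0003])
  ((np.int32(728), [0.6422, 0.0326], [19.7, 18.0], 88.5, [492.0, 93.2], 0.0858), [0.0925, 0.114])
endblk
button z 0.1008964137587895 22.9083 [-0.57330101 -0.69283048  0.04387782]
```

View pics/w5.png

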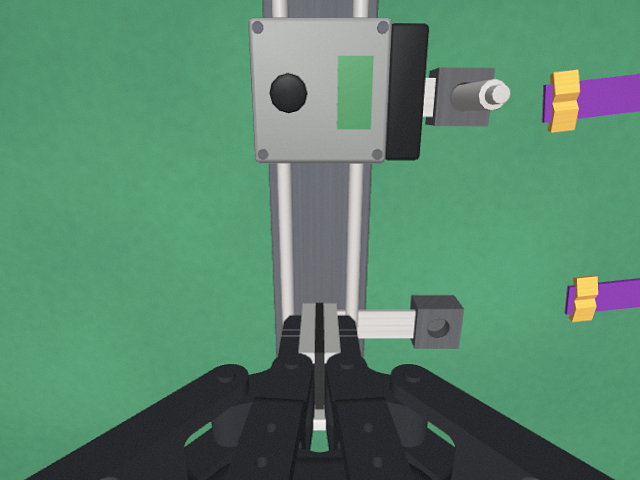

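The carriage is still in the detent, the button at (289,93) has sprung back 6 mm above the console, and the pin hasn't moved.

```bash
python3 -c "
from workcell import bot
print(bot.hand_in())"
```

```text
the job is handed in; nothing more can be done
None
```

The carriage is clicked into the master-pin station's detent, the zero button was pressed fully down and sprang back, the pin was not moved, and the job was handed in at about 23 s of the 58 s allowed.

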